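# Start the clamp nut on the tablet packer's stud

### The arm

A 6-joint arm with a two-finger parallel gripper is mounted at the origin on the work surface. World frame = base frame: x ahead of the robot, y to its left, z up, the work surface at z = 0. Lengths are in m, angles in rad, forces in N, time in s.
With the tool pointing down it reaches from about 0.325 to 0.775 m from the base axis. Payload 5.5 kg.
Tool frame: the origin (TCP) lies on the front face of the gripper's body, between the roots of the fingers; the fingertips stand 73 mm ahead of it and the grasp point (between the pads) lies 54 mm ahead of it; z points along the fingers, y is the line along which they close (so a half turn about z gives the same grasp; the last joint's range is limited). The gripper opens to 85 mm and grips with 20 to 120 N. Pads are 22 mm wide; open, the fingers measure 114 mm over their backs; the gripper's body (76 mm by 85 mm) begins 54 mm behind the grasp point. The pads swing forward as they close: fully open they stand 13 mm farther back than shut.
Start: joints at [-1.292, 0.091, 1.231, -0, 1.82, -0.057], TCP at [0.198, -0.567, 0.304] pointing down, gripper open.
Joint ranges: [-2.87, 2.87], [-0.86, 2.18], [0.17, 2.46], [-1.51, 4.65], [0.06, 2.69], [-2.65, 2.65]. Speed limits (rad/s): [2.57, 2.57, 3.01, 3.14, 3.14, 3.14].

### API

Orientations are given as a unit quaternion [w, x, y, z].
In Python, from workcell import manip gives the robot as it stands. The module is installed in compiled form; this text tells all that it offers.
- The arm moves only by the tool send_rows, never from a script. Its argument "series" is a list that holds one entry, the list of rows, each a list of 7 numbers: the finger opening in mm, from 0 to 85.4, then the shift along the tool's x, y, z in mm, then the turn, a rotation vector about the tool's x, y, z in rad. A call has 1 to 12 rows; each row is the pose to reach, as a shift and turn from the pose commanded when the call began, along the tool's axes at that moment; what a row does not reach only later rows make up. A row lasts 1/12 s, in which the tool goes at most 41.7 mm and 7.16 degrees, less where a joint would pass 70% of its speed; a pose out of reach is approached as far as the arm can. A call with a gripper value outside its range is refused whole. The fingers move at their own pace and stop on an object; the grip force is fixed at half the most. Time passes only in rows, so rows that repeat a pose let the fingers close. It gives the time, the measured TCP pose, the force, the opening and the grip force at its end, in the units of the state.
- manip.get_state(): the state, without advancing time (a new reading comes with each control period).
- manip.grab_frame(name): name is "scene" or "top" or "wrist"; returns a dict with "frame" (420x560x3 uint8, blue, green, red), "fx", "fy", "cx", "cy" (pixels), "D" ([k1, k2, p1, p2, k3] as OpenCV has them; the pictures are not rectified), "rvec" (rotation vector, rad) and "tvec" (3), from world to camera coordinates, as OpenCV has them; the wrist camera has in their place "tool_from_camera" (4x4, takes a point from camera to tool coordinates, whose origin is the TCP and whose axes are the flange's). Camera axes: x right, y down, z forward; pixel columns grow to the right and rows downward; lengths in m; the calibration is good to about 2 mm. A picture is of the moment at which its call begins: read the wrist's pose just before it. There is no depth.
- manip.hand_in(): hands the job in; it is judged then, once.
The state is a dict: "time": time; "q": joint angles; "qvel": joint speeds; "effort": joint torques, N m; "position": TCP position; "orientation": TCP orientation; "wrist_force": force on the tool from outside, world axes, zero at the start; "torque": the same for the moment, N m; "grip_width": finger opening in m; "grip_force": force on a finger pad.
Only numpy, scipy, OpenCV 4.12 (cv2) and the standard library are available. Lean on these libraries where they do the work, as an engineer would, in place of code of your own. Each camera call takes 0.05 s, during which the arm holds its last target. There are 200 camera calls.

### The job

Put the large grey flanged hex nut, flange down, on the stud of the tablet packing unit. Back it off anticlockwise under light pressure until its thread drops in, then tighten it clockwise until the sprung disc under it is pressed fully down, and let go. Never force it, and leave everything else where it is.

Things in the scene. Friction and masses are not known exactly. Their poses are not given: they have to be found in the camera images.
- nut: Loose plain grey plastic nut, flange down on the table: hex 46 mm across flats, 53 across corners, 34 tall in all; the lowest 4 mm is a round flange 54 across; 60 g. Origin: centre of its underside; z up along the bore. The flats' normals lie at 0, 60, 120.. degrees from its x axis. In the 32 mm bore, open at both ends, three thread lugs 20 degrees wide, undersides 5 mm up, leave 22.4 mm free.
- stud_axis (a point): On the axis of the fixed steel stud, level with the top of the resting disc, 60 mm above the table; z up, x to the unit's far end. The nut's origin is about 8 mm above this point while its lugs ride on the thread tops (up to 11.5 on the stops), and 0 to 1.5 mm above it once they have dropped into the gaps. Lugs that land over the gaps drop at once.
- stud_top (a point): Tip of the stud, 28 mm above stud_axis. The stud is 20 mm thick; its top 16 mm is a plain pilot, tapered over the last 8 mm to 10 mm. Below is a coarse right-hand thread with three starts, 30 mm outside, 22.5 mm advance a turn, with a level top. Where around the stud the threads start differs each time and is not given.
- thread_top (a point): On the axis, level with the thread's top, 12 mm above stud_axis. Each third of a turn, clockwise from above: thread top (80 degrees), a thin stop 3.5 mm higher, a gap (36 degrees). Riding lugs turned clockwise jam on the stops; turned anticlockwise they fall into the gaps within about 105 degrees, and jam some 16 degrees farther. From there the nut screws down in 70 to 100 degrees clockwise.
- disc (a joint): How far the sprung white disc (90 mm across) under the nut is pressed down, m: 0 at rest, 0.003 fully down against its stop. The spring pushes back with 3 N at rest and 10 N fully down, so the nut turns easily (under 0.15 N m); then it stops firmly, and turning a few degrees farther would force it. The thread has 1.4 mm of play: the disc must stay down by the nut alone after letting go, not by pushing. The stud holds the tightened nut by friction.
- disc_top (a point): Centre of the disc's top face (on the stud's axis); it goes down with the disc.
- unit: The white packing unit, fixed: 340 x 200 mm, 48 mm high, a tray of tablet cells (to 54 mm) on its far half. The stud is 100 mm from its near short side, midway across. Origin: under the stud, on the table, x towards its far end.
- cover: Bystander: a loose white plastic plate, 85 x 65 x 8 mm, lying on the unit's cell tray; origin under its centre.
- pill_bottle: Bystander: amber jar, 48 mm across, 85 mm tall; origin under its centre.
- tall_bottle: Bystander: white bottle, 60 mm across, 130 mm tall; origin under its centre.
- cassette: Bystander: blue open box, 70 x 100 x 50 mm; origin under its centre.
- spatula: Bystander: spatula lying on the table, 190 mm long.
- spacer: Bystander: small grey ring, 32 mm across, 10 mm high; origin under its centre.
- cup: Bystander: clear cup, 60 mm across, 55 mm tall; origin under its centre.
- small_nut: Bystander: small steel hex nut, 24 mm across flats, 12 mm high; not the one to use.
Mind the look-alikes: they are no part of the job. Of the things that look like the nut, take the one that is farthest from the robot's base at the start.

How it is judged:
At the end, for the whole second after the job is handed in: The nut stands upright (within 0.08 rad) on the stud's axis (within 3 mm), threaded down more than 1.2 mm below the resting disc's level, at rest and released, and holds the sprung disc down by more than 2 mm of its 3 mm (value of joint disc above 0.002 m and horizontal distance between nut and stud_axis below 0.003 m and z of nut in the frame of stud_axis below -0.0012 m and angle between nut's own z axis and vertical below 0.08 rad and linear speed of nut below 0.01 m/s); the robot touches nothing.
It fails at once if the nut is forced on the stud or disc (more than 100 N between nut and unit) (contact force between nut and unit above 100 N).
It fails at once if a bystander is moved more than 20 mm (distance of any of cover, pill_bottle, tall_bottle, cassette, spatula, spacer, cup, small_nut from where it was at the start of the episode above 0.02 m).
It also fails if it takes over 64 s, if anything falls off the work surface, if the arm or the gripper's body presses on something with over 40 N, if the wrist force passes 120 N, or if a joint passes its speed limit or range.

## Working session

There is one attempt and no reset: what is moved stays moved. The work goes in short steps, Python scripts to look and compute and a tool call to move; the robot and the scene stay as the last step left them, time stands still between calls to the robot, and variables do not carry over. Pictures are saved under pics/ and viewed, at most 10 in all, crops included, and the job is handed in when it is done.

Besides the shell and the picture viewer there is one more tool, called after "Request:" by a JSON object that holds its "op" and its "data", one argument or row to a line. send_rows: Moves the arm, as the interface text tells. Its arguments: {"type":"object","properties":{"series":{"type":"array","items":{"type":"array","items":{"type":"array","items":{"type":"number"}}}}},"required":["series"]}

```bash
mkdir -p pics
cat > h.py <<'E'
import numpy as np, cv2
from workcell import manip
from scipy.spatial.transform import Rotation as R
def tool():
    s=manip.get_state(); q=s["orientation"]
    T=np.eye(4); T[:3,:3]=R.from_quat([q[1],q[2],q[3],q[0]]).as_matrix(); T[:3,3]=s["position"]; return T
def grab(n):
    T=tool(); f=manip.grab_frame(n)
    K=np.array([[f["fx"],0,f["cx"]],[0,f["fy"],f["cy"]],[0,0,1]])
    if n=="wrist": C=T@np.array(f["tool_from_camera"])
    else:
        C=np.eye(4); Rm=cv2.Rodrigues(np.array(f["rvec"],float))[0]; C[:3,:3]=Rm.T; C[:3,3]=-Rm.T@np.array(f["tvec"],float).ravel()
    return dict(img=np.array(f["frame"]),K=K,D=np.array(f["D"],float),C=C)
def cast(g,uv,z):
    p=cv2.undistortPoints(np.array(uv,float).reshape(-1,1,2),g["K"],g["D"]).reshape(-1,2)
    d=np.c_[p,np.ones(len(p))]@g["C"][:3,:3].T; o=g["C"][:3,3]
    return o+d*((z-o[2])/d[:,2])[:,None]
def proj(g,P):
    Ci=np.linalg.inv(g["C"])
    return cv2.projectPoints(np.array(P,float).reshape(-1,1,3),cv2.Rodrigues(Ci[:3,:3])[0],Ci[:3,3],g["K"],g["D"])[0].reshape(-1,2)
E
python3 - <<'E'
from h import *
import pickle
for n in("top","scene"):
    g=grab(n); cv2.imwrite(f"pics/{n}0.png",g["img"]); pickle.dump(g,open(n+"0.pkl","wb")); print(n,g["C"].round(3).tolist())
s=manip.get_state();print(s)
E
```

```text
top [[-0.0, -0.995, 0.1, 0.442], [-1.0, -0.0, -0.004, -0.034], [0.004, -0.1, -0.995, 1.254], [0.0, 0.0, 0.0, 1.0]]
scene [[-0.577, 0.579, -0.576, 1.072], [0.816, 0.402, -0.414, 0.341], [-0.009, -0.709, -0.705, 0.729], [0.0, 0.0, 0.0, 1.0]]
{'time': 0.1, 'q': array([-1.29169034e+00,  9.17831777e-02,  1.23176959e+00, -7.75894646e-07,
        1.81981172e+00, -5.67040179e-02]), 'qvel': array([ 0.00155702, -0.00053632, -0.00277861,  0.00125402, -0.00308566,
        0.00048041]), 'effort': array([ 3.37424601e-03, -4.60217178e+01, -4.19218254e+01,  1.18267099e-04,
        1.06335853e-02, -1.40013893e-05]), 'position': array([ 0.19768059, -0.56636312,  0.30286174]), 'orientation': array([-8.80398594e-04,  9.85936669e-01,  1.67117023e-01, -9.86851378e-05]), 'wrist_force': array([-0.43161475, -0.16363429,  1.02805125]), 'torque': array([-0.03020447,  0.03684345, -0.03626326]), 'grip_force': 0.0, 'grip_width': 0.08550647170741747}
```

View pics/top0.png

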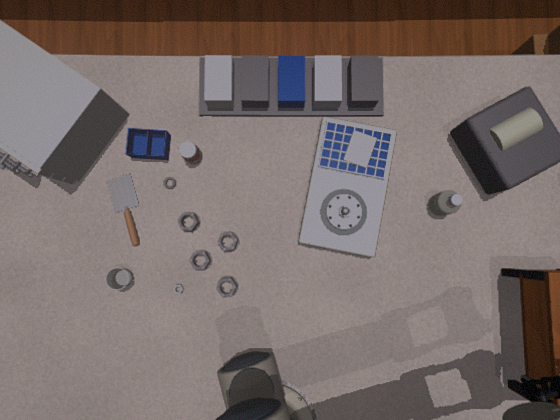

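View pics/scene0.png

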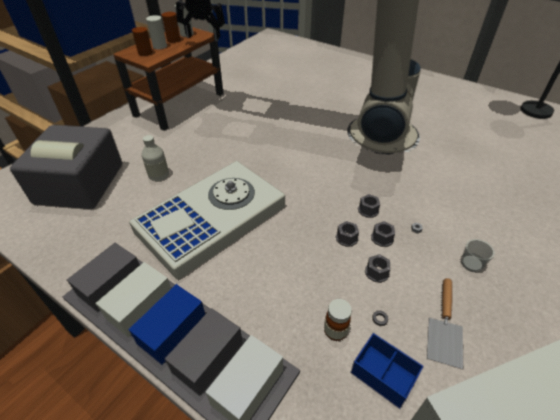

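The top view shows four grey flanged nuts that look alike, at (189,222), (228,242), (200,260) and (227,287). The spacer ring is at (170,183) and the small nut at (179,289). The unit's disc is at (344,211). I'll choose the nut by its distance from the base.

Run:
```python
from h import *
import pickle
g=pickle.load(open("top0.pkl","rb"))
im=g["img"]
gray=cv2.cvtColor(im,cv2.COLOR_BGR2GRAY)
bl=cv2.GaussianBlur(gray,(0,0),12).astype(int)
for u,v in [(189,222),(228,242),(200,260),(227,287),(170,183),(179,289)]:
    p=gray[v-16:v+17,u-16:u+17].astype(int); m=((np.median(p)-p)>22).astype(np.uint8)
    m=cv2.morphologyEx(m,cv2.MORPH_CLOSE,np.ones((3,3)))
    c=max(cv2.findContours(m,0,2)[0],key=cv2.contourArea); (x,y),r=cv2.minEnclosingCircle(c)
    c=c.reshape(-1,2); w=[u-16+x,v-16+y]; P=cast(g,w,.017)[0]
    print((u,v),np.round(w,1),round(r,1),P.round(3),"dist",np.hypot(*P[:2]).round(3))
print("disc",cast(g,[344,211],.06).round(3), "stud tip", proj(g,[cast(g,[344,211],.06)[0]]))
crop=im[165:310,100:260]; A=cv2.resize(crop,None,fx=3.5,fy=3.5,interpolation=2)
cv2.imwrite("pics/c1.png",A)
```

```text
(189, 222) [188.9 221.3] 11.1 [0.521 0.217 0.017] dist 0.564
(228, 242) [228.4 241.9] 11.0 [0.467 0.112 0.017] dist 0.48
(200, 260) [200.9 260.2] 11.0 [0.419 0.183 0.017] dist 0.458
(227, 287) [227.  286.5] 11.2 [0.352 0.114 0.017] dist 0.37
(170, 183) [169.2 182.9] 6.5 [0.623 0.271 0.017] dist 0.679
(179, 289) [179.  288.5] 4.9 [0.347 0.238 0.017] dist 0.421
disc [[ 0.545 -0.187  0.06 ]] stud tip [[344. 211.]]
```

View pics/c1.png

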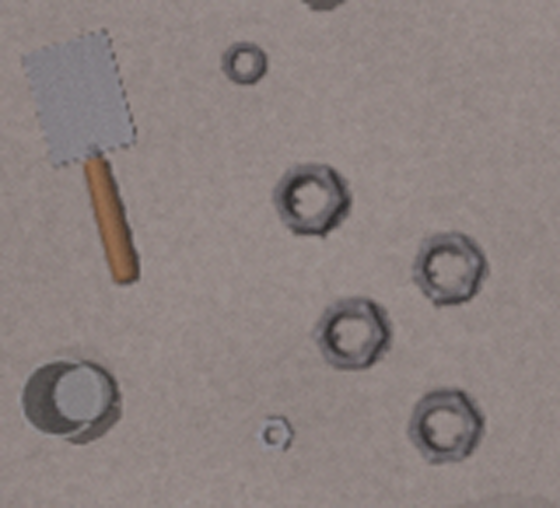

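The nut to take is the one at pixel (189,222), world (0.521, 0.217), 0.564 m from the base. The next farthest is at 0.48 m. The crop shows a hex with a flange, and the spacer and small nut are clearly different shapes. I'm moving over it now.

Request:
{"op": "send_rows", "data": {
  "series": [
    [[85,563,-634,20,0,0,0],[85,563,-634,20,0,0,0],[85,563,-634,20,0,0,0],[85,563,-634,20,0,0,0],[85,563,-634,20,0,0,0],[85,563,-634,20,0,0,0],[85,563,-634,20,0,0,0],[85,563,-634,20,0,0,0],[85,563,-634,20,0,0,0],[85,563,-634,20,0,0,0],[85,563,-634,20,0,0,0],[85,563,-634,20,0,0,0]]
  ]
}}

```text
time: 1.1
position: [0.388, -0.1022, 0.2918]
orientation: [0.0, 0.986, 0.167, 0.0]
wrist_force: [1.1, -1.4, -0.2]
grip_width: 0.0851
grip_force: 0.0
```

Request:
{"op": "send_rows", "data": {
  "series": [
    [[85,230,-257,40,0,0,0],[85,230,-257,40,0,0,0],[85,230,-257,40,0,0,0],[85,230,-257,40,0,0,0],[85,230,-257,40,0,0,0],[85,230,-257,40,0,0,0],[85,230,-257,40,0,0,0],[85,230,-257,40,0,0,0],[85,230,-257,40,0,0,0],[85,230,-257,40,0,0,0],[85,230,-257,40,0,0,0]]
  ]
}}

```text
time: 2.02
position: [0.5201, 0.2146, 0.251]
orientation: [0.0, 0.986, 0.168, -0.001]
wrist_force: [0.1, 0.2, 0.8]
grip_width: 0.0851
grip_force: 0.0
```

Run:
```python
from h import *
import pickle
g=grab("wrist"); cv2.imwrite("pics/w1.png",g["img"]); pickle.dump(g,open("w1.pkl","wb"))
print(np.round(np.linalg.inv(tool())@g["C"],3).tolist(), proj(g,[.521,.217,.017]),manip.get_state()["position"],manip.get_state()["q"].round(2))
```

```text
[[0.001, -0.946, -0.325, 0.084], [1.0, 0.001, -0.001, -0.001], [0.001, -0.325, 0.946, -0.07], [0.0, 0.0, 0.0, 1.0]] [[282.70434967 186.95330489]] [0.52014716 0.21375768 0.25166252] [ 0.33 -0.01  1.43 -0.    1.73  1.56]
```

View pics/w1.png

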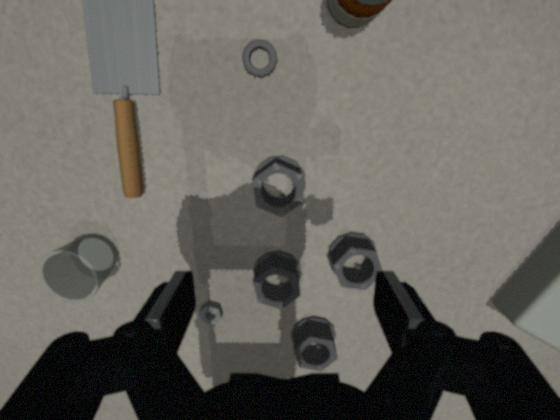

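The wrist view shows the chosen nut at (278,185), where the projection put it. The three other nuts are below it, at (277,278), (355,260) and (315,342). Next I'll find its hex edges.

Run:
```python
from h import *
import pickle
g=pickle.load(open("w1.pkl","rb"))
c=g["img"][145:225,235:325]; c=cv2.convertScaleAbs(c,alpha=2.0)
# several guesses of yaw drawn not needed; grid ticks every 10 px
A=cv2.resize(c,None,fx=7,fy=7,interpolation=2)
for i in range(0,90,10): cv2.putText(A,str(235+i),(i*7,10),0,.35,(0,255,255)); cv2.line(A,(i*7,12),(i*7,20),(0,255,255))
for i in range(0,80,10): cv2.putText(A,str(145+i),(0,i*7+4),0,.35,(0,255,0)); cv2.line(A,(25,i*7),(32,i*7),(0,255,0))
cv2.imwrite("pics/c2.png",A)
```

```text
(no output)
```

View pics/c2.png

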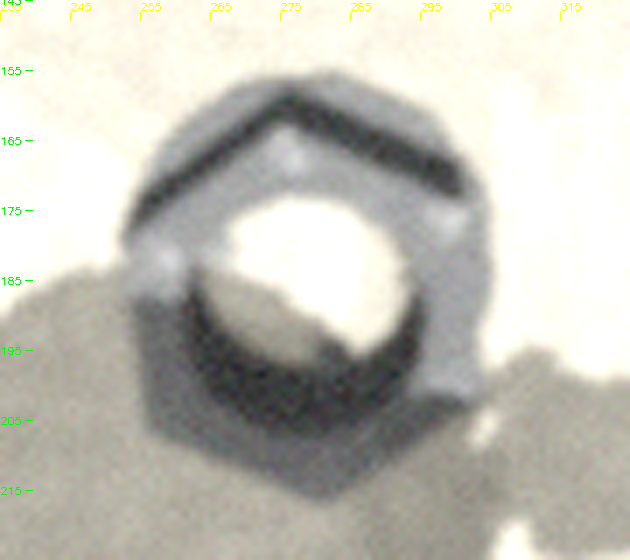

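Approximate top-face corners in image pixels: (255,180), (276.5,162), (300.7,173), (303.3,201.4), (280.7,216.4), (256.4,206.7).

Run:
```python
from h import *
import pickle
g=pickle.load(open("w1.pkl","rb"))
P=cast(g,[(255,180),(276.5,162),(300.7,173),(303.3,201.4),(280.7,216.4),(256.4,206.7)],.034)[:,:2]
c=P.mean(0); d=P-c; a=np.degrees(np.arctan2(d[:,1],d[:,0]))
z=np.exp(6j*np.radians(a)).mean(); cor=np.degrees(np.angle(z))/6
print(c.round(4),np.hypot(*d.T).round(4),a.round(1),"corner yaw mod60",cor%60,"flat normal mod60",(cor+30)%60)
s=manip.get_state();T=tool();print(T.round(3),"tool y angle",np.degrees(np.arctan2(T[1,1],T[0,1])))
```

```text
[0.5211 0.2209] [0.024  0.0267 0.0261 0.0256 0.026  0.0268] [  85.    23.4  -31.5  -95.8 -156.9  146.5] corner yaw mod60 25.104862758562362 flat normal mod60 55.10486275856236
[[ 0.944  0.33  -0.001  0.52 ]
 [ 0.33  -0.944 -0.001  0.214]
 [-0.001  0.001 -1.     0.252]
 [ 0.     0.     0.     1.   ]] tool y angle -70.74994918429523
```

Request:
{"op": "send_rows", "data": {
  "series": [
    [[85,3,-6,60,0,0,-0.102],[85,3,-6,120,0,0,-0.102],[85,3,-6,140,0,0,-0.102],[85,3,-6,155,0,0,-0.102],[85,3,-6,170,0,0,-0.102],[85,3,-6,174,0,0,-0.102],[85,3,-6,174,0,0,-0.102],[85,3,-6,174,0,0,-0.102]]
  ]
}}

```text
time: 2.73
position: [0.5221, 0.2202, 0.0801]
orientation: [-0.0, 0.976, 0.217, 0.001]
wrist_force: [0.7, 0.4, -0.3]
grip_width: 0.0852
grip_force: 0.0
```

Run:
```python
from h import *
g=grab("wrist"); cv2.imwrite("pics/w2.png",g["img"])
```

```text
(no output)
```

View pics/w2.png

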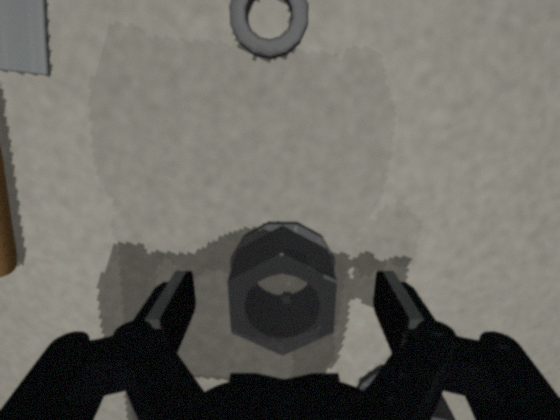

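The hex flats lie parallel to the pads, and the nut is centred at (283,292), midway between the fingers at x = 190 and 376. Closing the gripper.

Request:
{"op": "send_rows", "data": {
  "series": [
    [[40,0,0,0,0,0,0],[40,0,0,0,0,0,0],[40,0,0,0,0,0,0],[40,0,0,0,0,0,0],[40,0,0,0,0,0,0],[40,0,0,0,0,0,0],[40,0,0,0,0,0,0],[40,0,0,0,0,0,0]]
  ]
}}

```text
time: 3.45
position: [0.5218, 0.2211, 0.0794]
orientation: [-0.0, 0.976, 0.217, 0.001]
wrist_force: [-0.9, -0.1, 5.2]
grip_width: 0.0449
grip_force: 63.0
```

Request:
{"op": "send_rows", "data": {
  "series": [
    [[40,0,0,-10,0,0,0],[40,0,0,-50,0,0,0],[40,0,0,-90,0,0,0],[40,0,0,-130,0,0,0],[40,-232,379,-160,0,0,0],[40,-232,379,-160,0,0,0],[40,-232,379,-160,0,0,0],[40,-232,379,-160,0,0,0],[40,-232,379,-160,0,0,0],[40,-232,379,-160,0,0,0],[40,-232,379,-160,0,0,0],[40,-232,379,-160,0,0,0]]
  ]
}}

```text
time: 4.45
position: [0.4833, -0.1114, 0.2309]
orientation: [-0.0, 0.976, 0.217, -0.0]
wrist_force: [0.8, -0.5, -0.2]
grip_width: 0.045
grip_force: 62.3
```

```bash
python3 -c "
from h import *
s=manip.get_state();p=s['position'];T=tool();print(p,s['wrist_force'],s['grip_width'],T[:3,:3].T@(np.array([.472,-.221,.24])-p)*1000)"
```

```text
[ 0.48329065 -0.11137911  0.2309159 ] [ 0.77288138 -0.45996029 -0.21442452] 0.044998802549952165 [-56.7271773   94.47779899  -9.0946301 ]
```

Request:
{"op": "send_rows", "data": {
  "series": [
    [[40,-57,94,-9,0,0,0],[40,-57,94,-9,0,0,0],[40,-57,94,-9,0,0,0],[40,-57,94,-9,0,0,0],[40,-57,94,-9,0,0,0],[40,-57,94,-9,0,0,0]]
  ]
}}

```text
time: 4.95
position: [0.4724, -0.2185, 0.2394]
orientation: [-0.001, 0.976, 0.217, -0.0]
wrist_force: [0.3, -0.1, -0.7]
grip_width: 0.0452
grip_force: 62.3
```

Run:
```python
from h import *
import pickle
g=grab("wrist"); cv2.imwrite("pics/w3.png",g["img"]); pickle.dump(g,open("w3.pkl","wb"))
print(tool().round(4).tolist(), proj(g,[.545,-.187,.06]))
```

```text
[[0.9053, 0.4248, -0.0004, 0.4725], [0.4248, -0.9053, 0.0008, -0.218], [-0.0, -0.0009, -1.0, 0.2394], [0.0, 0.0, 0.0, 1.0]] [[288.1709541  106.65942018]]
```

View pics/w3.png

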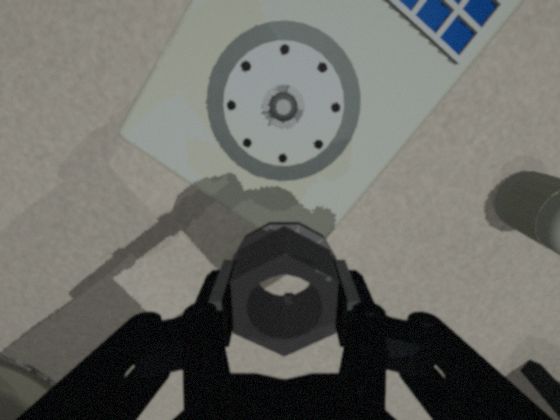

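The disc (white, eight dots, inside the grey ring) is centred near (284,104), with the stud tip at about (284,106). The nut is held square. I'll fit ellipses for the centre.

Run:
```python
from h import *
import pickle
g=pickle.load(open("w3.pkl","rb")); gray=cv2.cvtColor(g["img"],cv2.COLOR_BGR2GRAY)
# disc edge: radial sampling, strongest bright->dark step
pts=[];tip=[]
b=cv2.GaussianBlur(gray,(0,0),1).astype(float)
for a in np.radians(np.arange(0,360,4)):
    r=np.arange(53,72,.5); v=cv2.remap(b.astype(np.float32),(284+r*np.cos(a)).astype(np.float32)[None],(104+r*np.sin(a)).astype(np.float32)[None],1)[0]
    d=np.diff(v); k=d.argmin()
    if d[k]<-3: pts.append((284+(r[k]+.25)*np.cos(a),104+(r[k]+.25)*np.sin(a)))
P=cast(g,pts,.06)[:,:2]
A=np.c_[2*P,np.ones(len(P))]; 
w=np.ones(len(P),bool)
for _ in range(4):
    s=np.linalg.lstsq(A[w],(P[w]**2).sum(1),rcond=None)[0]; c=s[:2]; R0=np.sqrt(s[2]+c@c); e=np.hypot(*(P-c).T)-R0; w=abs(e)<.0015
print("disc",c.round(4),"R",R0.round(4),w.sum(),len(w))
# dots
m=((gray<90)).astype(np.uint8); n,_,st,ce=cv2.connectedComponentsWithStats(m)
D=[ce[i] for i in range(1,n) if 20<st[i,4]<150 and 40<np.hypot(*(ce[i]-[284,104]))<68]
Q=cast(g,D,.06)[:,:2]; print("dots",len(D),Q.mean(0).round(4),np.hypot(*(Q-Q.mean(0)).T).round(4))
# stud tip (10 mm across at z=.088): bright blob
cr=gray[90:122,268:300]; print(cr[8:26:1,6:28].tolist())
c=np.r_[c,.088]; print("tip proj",proj(g,[c,[c[0],c[1],.06]]))
```

```text
disc [ 0.5439 -0.1833] R 0.0452 90 90
dots 8 [ 0.5439 -0.1833] [0.0391 0.0391 0.0391 0.0392 0.0392 0.0391 0.0391 0.0391]
[[67, 72, 73, 77, 79, 80, 85, 91, 90, 93, 90, 85, 82, 82, 82, 80, 76, 74, 69, 73, 92, 119], [69, 74, 74, 80, 87, 95, 98, 106, 112, 112, 111, 105, 99, 91, 86, 83, 77, 75, 76, 70, 83, 109], [69, 78, 77, 87, 100, 109, 116, 125, 130, 130, 127, 125, 119, 110, 97, 90, 83, 78, 74, 72, 74, 92], [71, 78, 85, 102, 114, 126, 130, 135, 133, 136, 135, 134, 134, 124, 114, 101, 89, 81, 78, 72, 68, 83], [73, 82, 91, 112, 127, 133, 136, 136, 137, 138, 137, 138, 137, 136, 128, 114, 95, 84, 77, 71, 73, 73], [75, 81, 101, 118, 130, 137, 136, 136, 135, 137, 141, 138, 140, 136, 133, 122, 106, 87, 77, 73, 67, 69], [74, 91, 111, 126, 135, 137, 137, 136, 135, 134, 137, 138, 140, 139, 137, 126, 112, 93, 82, 76, 73, 65], [71, 90, 113, 129, 136, 134, 136, 135, 135, 135, 138, 139, 140, 137, 137, 130, 116, 99, 79, 75, 69, 68], [70, 90, 114, 131, 135, 135, 137, 135, 136, 135, 135, 137, 138, 140, 139, 133, 119, 99, 83, 76, 71, 67], [76, 92, 114, 130, 138, 135, 136, 137, 136, 138, 136, 135, 137, 1
[... 211 characters left out ...]
7, 134, 129, 112, 90, 79, 74, 68, 65], [70, 78, 97, 118, 132, 133, 134, 135, 137, 134, 136, 135, 139, 137, 131, 119, 102, 87, 74, 73, 66, 62], [67, 73, 88, 113, 125, 135, 135, 135, 137, 134, 135, 136, 136, 132, 124, 110, 91, 74, 67, 66, 65, 69], [64, 69, 81, 101, 116, 127, 129, 134, 131, 134, 134, 132, 130, 127, 114, 97, 80, 72, 70, 67, 63, 68], [61, 65, 72, 83, 96, 113, 119, 124, 130, 131, 126, 127, 116, 109, 95, 80, 74, 67, 66, 65, 64, 78], [60, 65, 66, 68, 78, 90, 100, 105, 109, 111, 112, 104, 99, 89, 76, 74, 69, 63, 69, 64, 71, 87], [57, 61, 61, 66, 67, 74, 79, 81, 87, 91, 87, 86, 80, 73, 67, 66, 59, 62, 59, 64, 77, 95]]
tip proj [[282.92524022 106.69111089]
 [283.11912369 105.89825061]]
```

Run:
```python
from h import *
import pickle
g=pickle.load(open("w3.pkl","rb"));T=tool()
for dx in(-.002,-.001,0,.001):
    q=[[dx+s*.02656,0,.0794-.034,1] for s in(-1,1)]+[[dx+a*.01328,b*.023,.0454,1] for a in(1,-1) for b in(1,-1)]
    print(dx,proj(g,(T@np.array(q).T).T[:,:3]).round(1).tolist())
c=cv2.convertScaleAbs(g["img"][215:365,215:355],alpha=3); cv2.imwrite("pics/c3.png",cv2.resize(c,None,fx=4,fy=4,interpolation=2))
s=manip.get_state();p=s['position'];print(p,T[:3,:3].T@(np.array([.5439,-.1833,.20])-p)*1000, s["q"].round(3))
```

```text
-0.002 [[284.5, 357.4], [284.4, 254.4], [339.5, 282.8], [229.4, 282.9], [335.9, 334.1], [233.1, 334.2]]
-0.001 [[284.5, 355.7], [284.4, 252.2], [339.6, 280.7], [229.3, 280.8], [336.0, 332.3], [233.0, 332.4]]
0 [[284.5, 354.0], [284.4, 249.9], [339.7, 278.6], [229.2, 278.7], [336.2, 330.5], [232.8, 330.5]]
0.001 [[284.5, 352.3], [284.4, 247.7], [339.9, 276.5], [229.0, 276.6], [336.3, 328.7], [232.7, 328.7]]
[ 0.47252999 -0.21799781  0.2393916 ] [79.35063193 -1.06095967 39.39120213] [-4.980e-01 -1.270e-01  1.560e+00  1.000e-03  1.709e+00  6.340e-01]
```

View pics/c3.png

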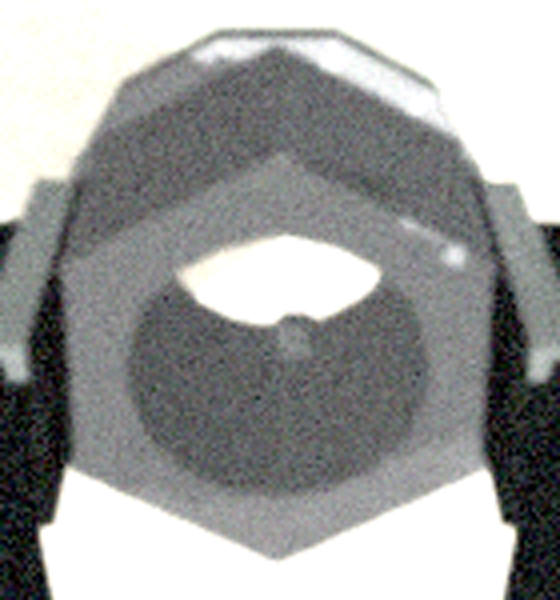

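Request:
{"op": "send_rows", "data": {
  "series": [
    [[40,80,-1,0,0,0,0],[40,80,-1,20,0,0,0],[40,80,-1,50,0,0,0],[40,80,-1,60,0,0,0],[40,80,-1,60,0,0,0],[40,80,-1,60,0,0,0]]
  ]
}}

```text
time: 5.5
position: [0.5439, -0.1835, 0.1794]
orientation: [-0.0, 0.976, 0.218, -0.001]
wrist_force: [-0.1, 0.3, 0.6]
grip_width: 0.0451
grip_force: 62.3
```

```bash
cat > st.py <<'E'
from h import *
s=manip.get_state();T=tool();p=s['position'];tgt=np.array([.5439,-.1833])+.0009*T[:2,0]
print("z nut rel stud_axis mm",(p[2]-.1394)*1000,"xy err tool mm",T[:2,:2].T@(tgt-p[:2])*1000,"F",s['wrist_force'].round(1),"M",s['torque'].round(2),"yaw",np.degrees(np.arctan2(T[1,0],T[0,0])).round(1),"tilt",T[2,:2].round(4),"w",s['grip_width'],s['q'].round(2)[5],s['time'])
E
python3 st.py
```

```text
z nut rel stud_axis mm 40.01552035364675 xy err tool mm [ 1.00672251 -0.12386236] F [-0.1  0.3  0.6] M [-0.03 -0.05  0.01] yaw 25.1 tilt [-0.0014 -0.0012] w 0.045064909295728435 0.75 5.5
```

Request:
{"op": "send_rows", "data": {
  "series": [
    [[40,1,0,10,0,0,0],[40,1,0,16,0,0,0],[40,1,0,20,0,0,0],[40,1,0,23,0,0,0],[40,1,0,26,0,0,0],[40,1,0,26,0,0,0]]
  ]
}}

```text
time: 6.0
position: [0.5451, -0.1838, 0.153]
orientation: [-0.0, 0.976, 0.217, -0.0]
wrist_force: [0.1, -0.0, -0.3]
grip_width: 0.0453
grip_force: 62.3
```

```bash
python3 st.py
```

```text
z nut rel stud_axis mm 13.570824620737248 xy err tool mm [ 0.06027293 -0.99126221] F [ 0.1 -0.  -0.3] M [-0.01  0.05  0.04] yaw 25.1 tilt [-0.0005 -0.0006] w 0.04525456224803072 0.75 6.0
```

Request:
{"op": "send_rows", "data": {
  "series": [
    [[40,0,0,2,0,0,0],[40,0,0,3.5,0,0,0],[40,0,0,4.5,0,0,0],[40,0,0,4.5,0,0,0]]
  ]
}}

```text
time: 6.33
position: [0.5454, -0.1837, 0.1488]
orientation: [-0.0, 0.976, 0.217, -0.0]
wrist_force: [-0.0, 0.2, -1.7]
grip_width: 0.0447
grip_force: 62.3
```

```bash
python3 st.py
```

```text
z nut rel stud_axis mm 9.412212155473526 xy err tool mm [-0.25820845 -0.96230455] F [-0.   0.2 -1.7] M [0.   0.01 0.01] yaw 25.1 tilt [-0.0002 -0.0002] w 0.044663002367222926 0.75 6.3333
```

Request:
{"op": "send_rows", "data": {
  "series": [
    [[40,0,-0.5,1,0,0,0],[40,0,-0.5,2,0,0,0],[40,0,-0.5,2,0,0,0]]
  ]
}}

```text
time: 6.58
position: [0.5453, -0.1832, 0.147]
orientation: [0.0, 0.976, 0.217, 0.0]
wrist_force: [-0.2, -0.5, -0.4]
grip_width: 0.0452
grip_force: 62.3
```

```bash
python3 st.py
```

```text
z nut rel stud_axis mm 7.566223118431303 xy err tool mm [-0.36552474 -0.49000115] F [-0.2 -0.5 -0.4] M [ 0.01  0.02 -0.04] yaw 25.1 tilt [0.0001 0.0001] w 0.045161619483441676 0.75 6.5833
```

Request:
{"op": "send_rows", "data": {
  "series": [
    [[40,0,0,0.7,0,0,0],[40,0,0,1.4,0,0,0],[40,0,0,1.4,0,0,0]]
  ]
}}

```text
time: 6.83
position: [0.5453, -0.1833, 0.1467]
orientation: [0.0, 0.976, 0.217, 0.0]
wrist_force: [-1.2, 0.4, 4.6]
grip_width: 0.0449
grip_force: 63.0
```

```bash
python3 st.py
```

```text
z nut rel stud_axis mm 7.278817006307891 xy err tool mm [-0.39185034 -0.57357179] F [-1.2  0.4  4.6] M [ 0.16  0.3  -0.04] yaw 25.1 tilt [0.0006 0.0006] w 0.04492865711122347 0.75 6.8333
```

Contact at about 7.3 mm with 4.6 N, so the lugs are riding on the thread tops. I'm backing off anticlockwise in 10° steps.

Request:
{"op": "send_rows", "data": {
  "series": [
    [[40,0,-0.1,0.2,0,0,-0.09],[40,0,-0.2,0.3,0,0,-0.175],[40,0,-0.2,0.3,0,0,-0.175]]
  ]
}}

```text
time: 7.08
position: [0.5457, -0.1833, 0.1467]
orientation: [0.001, 0.953, 0.303, 0.001]
wrist_force: [0.5, 0.4, 5.4]
grip_width: 0.0447
grip_force: 63.0
```

```bash
python3 st.py
```

```text
z nut rel stud_axis mm 7.260182115604946 xy err tool mm [-0.55515234 -0.99123403] F [0.5 0.4 5.4] M [ 0.01 -0.02  0.09] yaw 35.3 tilt [0.0014 0.0021] w 0.04470657266362623 0.57 7.0833
```

Request:
{"op": "send_rows", "data": {
  "series": [
    [[40,-0.2,-0.2,0,0,0,-0.09],[40,-0.2,-0.4,0,0,0,-0.175],[40,-0.2,-0.4,0,0,0,-0.175]]
  ]
}}

```text
time: 7.33
position: [0.5452, -0.183, 0.1466]
orientation: [0.001, 0.923, 0.385, 0.001]
wrist_force: [-0.3, 0.5, 5.1]
grip_width: 0.0451
grip_force: 63.0
```

```bash
python3 st.py
```

```text
z nut rel stud_axis mm 7.202429738344701 xy err tool mm [-0.24755482 -0.75556831] F [-0.3  0.5  5.1] M [0.06 0.01 0.05] yaw 45.2 tilt [0.001  0.0021] w 0.04513018428246893 0.4 7.3333
```

Request:
{"op": "send_rows", "data": {
  "series": [
    [[40,-0.1,-0.2,0,0,0,-0.09],[40,-0.1,-0.4,0,0,0,-0.175],[40,-0.1,-0.4,0,0,0,-0.175]]
  ]
}}

```text
time: 7.58
position: [0.545, -0.1828, 0.1466]
orientation: [0.001, 0.886, 0.464, 0.001]
wrist_force: [0.3, -0.2, 5.5]
grip_width: 0.0452
grip_force: 63.0
```

Request:
{"op": "send_rows", "data": {
  "series": [
    [[40,0,-0.1,0,0,0,-0.06],[40,0,-0.2,0,0,0,-0.12],[40,0,-0.2,0,0,0,-0.12]]
  ]
}}

```text
time: 7.83
position: [0.5447, -0.1828, 0.1466]
orientation: [0.001, 0.857, 0.515, 0.001]
wrist_force: [-1.6, 0.1, 6.2]
grip_width: 0.0445
grip_force: 63.0
```

```bash
python3 st.py
```

```text
z nut rel stud_axis mm 7.243738728108628 xy err tool mm [ 0.03079271 -0.48070636] F [-1.6  0.1  6.2] M [0.03 0.06 0.04] yaw 62.1 tilt [0.0003 0.0024] w 0.04454649946082346 0.1 7.8333
```

Request:
{"op": "send_rows", "data": {
  "series": [
    [[40,0,-0.1,0,0,0,-0.06],[40,0,-0.2,0,0,0,-0.12],[40,0,-0.2,0,0,0,-0.12]]
  ]
}}

```text
time: 8.08
position: [0.5448, -0.1824, 0.1464]
orientation: [0.001, 0.825, 0.566, 0.001]
wrist_force: [1.9, 0.6, 4.9]
grip_width: 0.0448
grip_force: 62.9
```

Request:
{"op": "send_rows", "data": {
  "series": [
    [[40,0,-0.1,0,0,0,-0.06],[40,0,-0.2,0,0,0,-0.12],[40,0,-0.2,0,0,0,-0.12]]
  ]
}}

```text
time: 8.33
position: [0.5434, -0.1824, 0.1445]
orientation: [-0.001, 0.79, 0.614, -0.001]
wrist_force: [-0.2, 0.6, -0.3]
grip_width: 0.0451
grip_force: 62.4
```

```bash
python3 st.py
```

```text
z nut rel stud_axis mm 5.134522582536744 xy err tool mm [0.09928655 0.69221313] F [-0.2  0.6 -0.3] M [-0.02 -0.06  0.02] yaw 75.7 tilt [-0.0002 -0.0015] w 0.045084309983765336 -0.13 8.3333
```

The force fell to zero and z dropped 2 mm, so the lugs are in the gaps. Lowering straight down.

Request:
{"op": "send_rows", "data": {
  "series": [
    [[40,0,0.4,1.5,0,0,0],[40,0,0.4,3,0,0,0],[40,0,0.4,3,0,0,0]]
  ]
}}

```text
time: 8.58
position: [0.5439, -0.1824, 0.1413]
orientation: [-0.001, 0.79, 0.613, -0.0]
wrist_force: [-0.1, 0.3, -0.8]
grip_width: 0.0451
grip_force: 62.4
```

```bash
python3 st.py
```

```text
z nut rel stud_axis mm 1.923873691933503 xy err tool mm [0.03925821 0.2584412 ] F [-0.1  0.3 -0.8] M [ 0.05  0.01 -0.02] yaw 75.7 tilt [ 0.0001 -0.0016] w 0.04513055805318188 -0.13 8.5833
```

Request:
{"op": "send_rows", "data": {
  "series": [
    [[40,0,0,1,0,0,0],[40,0,0,2,0,0,0],[40,0,0,2,0,0,0]]
  ]
}}

```text
time: 8.83
position: [0.5442, -0.1825, 0.1403]
orientation: [-0.0, 0.789, 0.614, -0.0]
wrist_force: [0.2, -0.5, -0.0]
grip_width: 0.0448
grip_force: 62.5
```

```bash
python3 st.py
```

```text
z nut rel stud_axis mm 0.8753049723840278 xy err tool mm [ 0.05009832 -0.08709008] F [ 0.2 -0.5 -0. ] M [ 0.    0.03 -0.03] yaw 75.8 tilt [-0.     -0.0001] w 0.04478169001097264 -0.13 8.8333
```

Request:
{"op": "send_rows", "data": {
  "series": [
    [[40,0,0,0.5,0,0,0],[40,0,0,1,0,0,0],[40,0,0,1,0,0,0]]
  ]
}}

```text
time: 9.08
position: [0.5443, -0.1825, 0.1401]
orientation: [0.0, 0.789, 0.614, 0.0]
wrist_force: [-1.1, 1.2, 5.4]
grip_width: 0.0451
grip_force: 62.9
```

```bash
python3 st.py
```

```text
z nut rel stud_axis mm 0.6682460198801365 xy err tool mm [ 0.03528577 -0.1724272 ] F [-1.1  1.2  5.4] M [ 0.11  0.34 -0.05] yaw 75.8 tilt [-0.0002  0.0006] w 0.045065942567211595 -0.13 9.0833
```

Seated in the gaps with about 5 N. Now tightening clockwise and following the thread lead of about 0.63 mm per 10°.

Request:
{"op": "send_rows", "data": {
  "series": [
    [[40,0,0.1,0.1,0,0,0.09],[40,0,0.2,0.3,0,0,0.175],[40,0,0.2,0.3,0,0,0.175]]
  ]
}}

```text
time: 9.33
position: [0.5448, -0.1827, 0.1395]
orientation: [0.001, 0.841, 0.542, 0.0]
wrist_force: [0.3, -0.7, 2.6]
grip_width: 0.0452
grip_force: 62.7
```

```bash
python3 st.py
```

```text
z nut rel stud_axis mm 0.11308346691724092 xy err tool mm [-0.03869187 -0.50775806] F [ 0.3 -0.7  2.6] M [ 0.   -0.   -0.04] yaw 65.6 tilt [0.     0.0014] w 0.045156709559441684 0.04 9.3333
```

Request:
{"op": "send_rows", "data": {
  "series": [
    [[40,0,-0.1,0.3,0,0,0.09],[40,0,-0.1,0.6,0,0,0.175],[40,0,-0.1,0.6,0,0,0.175]]
  ]
}}

```text
time: 9.58
position: [0.5446, -0.1826, 0.139]
orientation: [0.0, 0.884, 0.467, 0.0]
wrist_force: [0.5, -0.7, 3.6]
grip_width: 0.0449
grip_force: 62.8
```

```bash
python3 st.py
```

```text
z nut rel stud_axis mm -0.43544353689939364 xy err tool mm [-0.06889782 -0.14518735] F [ 0.5 -0.7  3.6] M [0.02 0.01 0.02] yaw 55.7 tilt [0.0003 0.001 ] w 0.04488796886700907 0.22 9.5833
```

Request:
{"op": "send_rows", "data": {
  "series": [
    [[40,0,0,0.3,0,0,0.09],[40,0,0.1,0.6,0,0,0.175],[40,0,0.1,0.6,0,0,0.175]]
  ]
}}

```text
time: 9.83
position: [0.5447, -0.1826, 0.1385]
orientation: [0.0, 0.921, 0.389, 0.0]
wrist_force: [0.3, 1.0, 4.5]
grip_width: 0.045
grip_force: 62.8
```

Request:
{"op": "send_rows", "data": {
  "series": [
    [[40,0,0,0.3,0,0,0.09],[40,0,0.1,0.6,0,0,0.175],[40,0,0.1,0.6,0,0,0.175]]
  ]
}}

```text
time: 10.08
position: [0.5448, -0.1827, 0.1379]
orientation: [0.0, 0.952, 0.308, 0.001]
wrist_force: [0.2, 0.6, 4.0]
grip_width: 0.0448
grip_force: 63.0
```

```bash
python3 st.py
```

```text
z nut rel stud_axis mm -1.45567708687111 xy err tool mm [-0.18635595 -0.07418553] F [0.2 0.6 4. ] M [ 0.06 -0.01 -0.12] yaw 35.8 tilt [0.0008 0.0012] w 0.04475296425397766 0.56 10.0833
```

Request:
{"op": "send_rows", "data": {
  "series": [
    [[40,0,0,0.3,0,0,0.09],[40,0,0.1,0.6,0,0,0.175],[40,0,0.1,0.6,0,0,0.175]]
  ]
}}

```text
time: 10.33
position: [0.5449, -0.1829, 0.1375]
orientation: [0.0, 0.975, 0.223, 0.001]
wrist_force: [-0.2, -0.4, 5.7]
grip_width: 0.0453
grip_force: 63.1
```

```bash
python3 st.py
```

```text
z nut rel stud_axis mm -1.867966863666054 xy err tool mm [-0.20546406 -0.05117238] F [-0.2 -0.4  5.7] M [ 0.11  0.05 -0.12] yaw 25.8 tilt [0.0011 0.0012] w 0.045286222146405916 0.74 10.3333
```

Request:
{"op": "send_rows", "data": {
  "series": [
    [[40,0,0.1,0.3,0,0,0.09],[40,0,0.1,0.5,0,0,0.14],[40,0,0.1,0.5,0,0,0.14]]
  ]
}}

```text
time: 10.58
position: [0.5451, -0.183, 0.1373]
orientation: [0.001, 0.988, 0.155, 0.001]
wrist_force: [0.1, 0.0, 6.3]
grip_width: 0.0451
grip_force: 63.2
```

```bash
python3 st.py
```

```text
z nut rel stud_axis mm -2.127244393940714 xy err tool mm [-0.3037085  -0.04747961] F [0.1 0.  6.3] M [ 0.12  0.06 -0.12] yaw 17.9 tilt [0.0016 0.0013] w 0.04511318633330797 0.88 10.5833
```

Request:
{"op": "send_rows", "data": {
  "series": [
    [[40,0,0.1,0.1,0,0,0.07],[40,0,0.1,0.2,0,0,0.14],[40,0,0.1,0.2,0,0,0.14]]
  ]
}}

```text
time: 10.83
position: [0.5451, -0.1831, 0.1372]
orientation: [0.001, 0.996, 0.086, 0.001]
wrist_force: [0.1, -0.8, 6.6]
grip_width: 0.0447
grip_force: 63.1
```

```bash
python3 st.py
```

```text
z nut rel stud_axis mm -2.240473880018662 xy err tool mm [-0.36061159 -0.00217841] F [ 0.1 -0.8  6.6] M [ 0.04  0.05 -0.07] yaw 9.8 tilt [0.002  0.0012] w 0.04467639496724151 1.02 10.8333
```

Request:
{"op": "send_rows", "data": {
  "series": [
    [[40,0,0.1,0.1,0,0,0.07],[40,0,0.1,0.2,0,0,0.14],[40,0,0.1,0.2,0,0,0.14]]
  ]
}}

```text
time: 11.08
position: [0.5451, -0.1835, 0.1368]
orientation: [0.001, 1.0, 0.016, 0.001]
wrist_force: [0.8, -1.2, 5.5]
grip_width: 0.0447
grip_force: 63.0
```

```bash
python3 st.py
```

```text
z nut rel stud_axis mm -2.6063605854783067 xy err tool mm [-0.3367431  -0.22086949] F [ 0.8 -1.2  5.5] M [-0.11 -0.06 -0.09] yaw 1.8 tilt [0.002  0.0015] w 0.044715802606533156 1.16 11.0833
```

Request:
{"op": "send_rows", "data": {
  "series": [
    [[40,0,0.1,0.1,0,0,0.05],[40,0,0.1,0.3,0,0,0.1],[40,0,0.1,0.3,0,0,0.1]]
  ]
}}

```text
time: 11.33
position: [0.5451, -0.1837, 0.1365]
orientation: [0.001, 0.999, -0.034, 0.001]
wrist_force: [-0.1, -1.8, 5.8]
grip_width: 0.0447
grip_force: 63.0
```

```bash
python3 st.py
```

```text
z nut rel stud_axis mm -2.8776367280149984 xy err tool mm [-0.3400521  -0.35565818] F [-0.1 -1.8  5.8] M [-0.23 -0.02 -0.11] yaw -3.9 tilt [0.0022 0.0016] w 0.04473369348098679 1.25 11.3333
```

Request:
{"op": "send_rows", "data": {
  "series": [
    [[40,0,-0.1,0.1,0,0,0.04],[40,0,-0.1,0.3,0,0,0.08],[40,0,-0.1,0.3,0,0,0.08]]
  ]
}}

```text
time: 11.58
position: [0.5451, -0.1839, 0.1364]
orientation: [0.001, 0.997, -0.074, 0.001]
wrist_force: [-0.2, -1.9, 5.6]
grip_width: 0.0449
grip_force: 63.1
```

```bash
python3 st.py
```

```text
z nut rel stud_axis mm -3.04261948206902 xy err tool mm [-0.330166   -0.42718432] F [-0.2 -1.9  5.6] M [-0.39  0.05 -0.1 ] yaw -8.4 tilt [0.0023 0.002 ] w 0.0448911310728115 1.33 11.5833
```

Request:
{"op": "send_rows", "data": {
  "series": [
    [[40,-0.2,-0.3,0.1,0,0,0.04],[40,-0.2,-0.3,0.2,0,0,0.08],[40,-0.2,-0.3,0.2,0,0,0.08]]
  ]
}}

```text
time: 11.83
position: [0.545, -0.1839, 0.1363]
orientation: [0.001, 0.994, -0.113, 0.001]
wrist_force: [0.0, -4.0, 5.8]
grip_width: 0.045
grip_force: 63.1
```

```bash
python3 st.py
```

```text
z nut rel stud_axis mm -3.1319554133404925 xy err tool mm [-0.28960384 -0.38820822] F [ 0.  -4.   5.8] M [-0.59  0.02  0.26] yaw -13.0 tilt [0.003  0.0027] w 0.04502884000813535 1.41 11.8333
```

Request:
{"op": "send_rows", "data": {
  "series": [
    [[40,0.2,0.4,0,0,0,0],[40,0.2,0.4,0,0,0,0]]
  ]
}}

```text
time: 12.0
position: [0.545, -0.1841, 0.1362]
orientation: [0.001, 0.994, -0.112, 0.001]
wrist_force: [-0.4, -2.5, 6.9]
grip_width: 0.0447
grip_force: 63.2
```

```bash
python3 st.py
```

```text
z nut rel stud_axis mm -3.1565623151122155 xy err tool mm [-0.32451384 -0.4988202 ] F [-0.4 -2.5  6.9] M [-0.36  0.04  0.14] yaw -12.9 tilt [0.0024 0.0018] w 0.04472517991831686 1.41 12.0
```

Request:
{"op": "send_rows", "data": {
  "series": [
    [[40,0,0.2,0,0,0,0.03],[40,0,0.2,0,0,0,0.05],[40,0,0.2,0,0,0,0.05]]
  ]
}}

```text
time: 12.25
position: [0.545, -0.1841, 0.1362]
orientation: [0.001, 0.991, -0.137, 0.001]
wrist_force: [-0.6, -3.2, 7.0]
grip_width: 0.0451
grip_force: 63.1
```

```bash
python3 st.py
```

```text
z nut rel stud_axis mm -3.1815933408013697 xy err tool mm [-0.35581809 -0.51215481] F [-0.6 -3.2  7. ] M [-0.41  0.03  0.7 ] yaw -15.8 tilt [0.0025 0.0018] w 0.045055471866552746 1.46 12.25
```

Torque has risen to 0.7 N m with no further travel after about 92°, so the disc is on its stop. I'll relax the twist and the push, then release.

Request:
{"op": "send_rows", "data": {
  "series": [
    [[40,0,0,-0.6,0,0,-0.03],[40,0,0,-1.2,0,0,-0.04],[40,0,0,-1.2,0,0,-0.04]]
  ]
}}

```text
time: 12.5
position: [0.545, -0.1841, 0.1363]
orientation: [0.001, 0.993, -0.119, 0.001]
wrist_force: [3.0, -4.5, 0.8]
grip_width: 0.0448
grip_force: 62.5
```

```bash
python3 st.py
```

```text
z nut rel stud_axis mm -3.1173518549064694 xy err tool mm [-0.30467349 -0.50567678] F [ 3.  -4.5  0.8] M [-0.66 -0.57 -0.22] yaw -13.7 tilt [0.0019 0.0012] w 0.04478531315283283 1.42 12.5
```

Request:
{"op": "send_rows", "data": {
  "series": [
    [[40,0,0,0,0,0,0.018],[40,0,0,0,0,0,0.018],[60,0,0,0,0,0,0.018],[85,0,0,0,0,0,0.018],[85,0,0,0,0,0,0.018],[85,0,0,0,0,0,0.018],[85,0,0,0,0,0,0.018],[85,0,0,0,0,0,0.018]]
  ]
}}

```text
time: 13.17
position: [0.5445, -0.1831, 0.136]
orientation: [-0.0, 0.992, -0.129, -0.0]
wrist_force: [0.5, -1.0, -0.4]
grip_width: 0.0852
grip_force: 0.0
```

Request:
{"op": "send_rows", "data": {
  "series": [
    [[85,0,0,-20,0,0,0],[85,0,0,-50,0,0,0],[85,0,0,-90,0,0,0],[85,-60,0,-110,0,0,0],[85,-80,0,-110,0,0,0],[85,-80,0,-110,0,0,0],[85,-80,0,-110,0,0,0]]
  ]
}}

```text
time: 13.75
position: [0.4662, -0.1624, 0.2475]
orientation: [0.0, 0.992, -0.13, 0.002]
wrist_force: [0.1, 0.3, -0.2]
grip_width: 0.0848
grip_force: 0.0
```

Run:
```python
from h import *
import pickle
g=grab("wrist"); pickle.dump(g,open("w4.pkl","wb"))
print(proj(g,[[.5439,-.1833,.057],[.5439,-.1833,.091]]),manip.get_state()["position"])
u,v=proj(g,[.5439,-.1833,.075])[0].astype(int); x0,y0=max(u-75,0),max(v-65,0)
c=g["img"][y0:y0+130,x0:x0+150]; print(x0,y0); cv2.imwrite("pics/c4.png",cv2.resize(cv2.convertScaleAbs(c,alpha=1.4),None,fx=4,fy=4,interpolation=2))
```

```text
[[285.47423496 104.62812447]
 [285.64411165 105.25497449]] [ 0.46704567 -0.16263624  0.24678665]
210 39
```

View pics/c4.png

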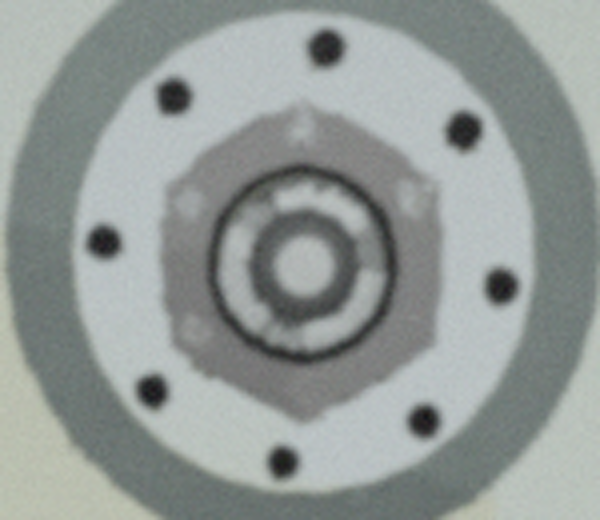

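The nut sits level and centred on the stud at about (286,104). To check that the disc is down, I'll compare the disc's dot circle with the unit's fixed edges in the views before and after.

Run:
```python
from h import *
import pickle
def circ(P):
    w=np.ones(len(P),bool)
    for _ in range(5):
        s=np.linalg.lstsq(np.c_[2*P,np.ones(len(P))][w],(P[w]**2).sum(1),rcond=None)[0]; c=s[:2]; R0=np.sqrt(s[2]+c@c); e=np.hypot(*(P-c).T)-R0; w=abs(e)<max(.0004,2*np.median(abs(e)))
    return c,R0,w.sum()
for f,(u0,v0) in(("w3.pkl",(283.5,104)),("w4.pkl",(286,104))):
    g=pickle.load(open(f,"rb")); gray=cv2.cvtColor(g["img"],cv2.COLOR_BGR2GRAY); b=cv2.GaussianBlur(gray,(0,0),1).astype(np.float32)
    for lo,hi,sg,n in((53,68,-1,"disc edge"),(70,84,1,"ring outer")):
        pts=[]
        for a in np.radians(np.arange(0,360,3)):
            r=np.arange(lo,hi,.25); v=cv2.remap(b,(u0+r*np.cos(a)).astype(np.float32)[None],(v0+r*np.sin(a)).astype(np.float32)[None],1)[0]
            d=np.diff(v)*sg; k=d.argmax()
            if d[k]>1.5: pts.append((u0+(r[k]+.125)*np.cos(a),v0+(r[k]+.125)*np.sin(a)))
        c,R0,k=circ(cast(g,pts,.06)[:,:2]); print(f,n,c.round(4),R0.round(5),k)
    m=(gray<90).astype(np.uint8); n,_,st,ce=cv2.connectedComponentsWithStats(m)
    Q=cast(g,[ce[i] for i in range(1,n) if 15<st[i,4]<150 and 40<np.hypot(*(ce[i]-[u0,v0]))<68],.06)[:,:2]
    print("dots",len(Q),circ(Q))
```

```text
w3.pkl disc edge [ 0.5439 -0.1834] 0.04516 112
w3.pkl ring outer [ 0.5442 -0.1832] 0.05745 104
dots 9 (array([ 0.54389719, -0.18329853]), np.float64(0.039145878919167404), np.int64(8))
w4.pkl disc edge [ 0.544  -0.1833] 0.04466 98
w4.pkl ring outer [ 0.5441 -0.1832] 0.05743 95
dots 8 (array([ 0.5439375 , -0.18325244]), np.float64(0.03862263507579584), np.int64(8))
```

With the ring unchanged, the disc's dot circle shrank 1.3 %, which means the disc is about 3 mm down and staying there by the nut alone. Handing in.

```bash
python3 -c "
from workcell import manip
print(manip.hand_in())"
```

```text
the job is handed in; nothing more can be done
None
```

The farthest large nut is threaded onto the stud, tightened until the disc reached its stop and let go; the disc measured about 3 mm down before I handed the job in at about 14 s, but no verdict came back.

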